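# Cam-lock the end piece onto a cheese serving board

### The job

Join the two-part cheese board: slide the loose wooden end piece along its bed, through the soft foam of the joint pads, until it comes up against something firm with its headed stud inside the open cam, then turn the cam's lever clockwise (seen from above) until it draws the end piece tight. How far that is differs each time, so judge it by feel: stop as soon as the lever has come up firm, because forcing it tears the stud out of the wood, then let go; leave everything else where it is.

Things in the scene. Friction and masses are not known exactly. Their poses are not given: they have to be found in the camera images.
- board: the fixed half of the serving board: a wooden bed 430 x 160 x 12 mm with, on its -x half, a slide channel between two side battens (tops 38 mm above the table), and on its +x half the raised main board (top 28 mm) that carries the cam. Origin under its middle at table height; +x points along the channel towards the cam, the way the end piece must slide; z up.
- end_piece: the loose end piece: a pale wood block 90 long (x) x 120 wide x 52 mm high, about 0.35 to 0.6 kg, in the channel (1.5 mm play each side), its top 64 mm above the table. Origin: middle of the lower edge of its front face; +x points out of that face to the cam. Its stud starts 40 to 80 mm short of the cam; friction holds it where it is left.
- fin (a point): centre of the upright wooden grip fin on the end piece: 14 mm thick along the slide direction, 60 mm long across it, standing 33 mm proud of the block (its top 97 mm above the table), 55 mm behind the front face, with room for a finger before and behind it.
- stud_head (a point): centre of the steel stud's head: an upright barrel 12 mm across and 22 mm tall on the end of a 7 mm shank, 35 mm in front of the end piece's face, 44 mm above the table.
- cam_axis (a point): point on the cam's upright turning axis, 72 mm above the table, 55 mm along the board's +x. Ahead of the cam, either side of the stud's way, stand two pads of the joint strip: 8 mm or so of soft foam (under 2 N) that the end piece pushes in easily, over a firm rubber core. When pushed up to the core, the stud head is 16 to 25 mm from the axis; the core's depth differs each time and is felt, not seen.
- cam_turn (a joint): turn of the cam and its lever in rad, 0 to 3.2, growing clockwise from above. It starts at 0 to 0.2 (mouth open to the stud); the wall catches the head if that is within 27 mm of the axis. It comes up firm anywhere from about 1.3 to 3.1, and stays where it is left.
- lever_end (a point): point on the lever 75 mm out from the cam axis, at mid height, 72 mm above the table. The lever is an upright steel bar 10 mm thick and 24 mm tall (60 to 84 mm above the table), reaching 90 mm from the axis. Pushed sideways 70 mm out it takes about 1 N while slack, then rises 15 to 20 N per rad of turn: 5 to 7 N is firm and right, over 9 N does damage.
- cam: the steel cam with its lever; origin on the cam axis, 30 mm above the table. Its curved wall, 5 mm thick with a slot for the shank, lies open towards the end piece at the start; turned clockwise it passes behind the stud head and, its inner face spiralling from 34 to 18 mm radius at 6 mm per rad, draws the head towards the axis.
- cheese_block: a 50 x 80 x 45 mm block of cheese with rind, lying on the far end of the fixed board; leave it there
- mill: a dark wooden pepper mill, 105 mm tall, 52 mm wide, standing on the table beside the board; leave it
- dish: a white bowl, 90 mm wide, 35 mm high, on the table beside the board; leave it
- cheese_knife: a 260 mm spatula-shaped cheese knife lying on the table; leave it
- gherkins: a green glass jar, 100 mm tall; leave it
- tumbler: a clear tumbler, 100 mm tall; leave it
Not all that is in view belongs to the job. Leave any black, pink or purple look-alike of the end_piece alone.

How it is judged (in metres and radians):
On the way:
1. the stud head is inside the open cam, the lever not yet turned beyond 0.6 rad (horizontal distance between stud_head and cam_axis below 0.0275 m and value of joint cam_turn below 0.6 rad), for 0.2 s.
At the end, for the whole second after the job is handed in: The cam holds the stud drawn tight: stud head within 27 mm of the cam axis, lever turned more than 0.9 rad and left, the cam's wall pulling the end piece with more than 15 N (at no time over 45 N), all at rest (contact force between end_piece and cam above 15 N and value of joint cam_turn above 0.9 rad and horizontal distance between stud_head and cam_axis below 0.027 m and linear speed of end_piece below 0.005 m/s and velocity of joint cam_turn between -0.05 and 0.05 rad/s); the robot touches nothing.
It fails at once if the cam pulls the stud with more than 45 N (stud torn loose) (contact force between end_piece and cam above 45 N).
It fails at once if a bystander is moved more than 25 mm (distance of any of cheese_block, mill, dish, cheese_knife, gherkins, tumbler from where it was at the start of the episode above 0.025 m).
It also fails if it takes over 72 s, if anything falls off the work surface, if the arm or the gripper's body presses on something with over 40 N, if the wrist force passes 120 N, or if a joint passes its speed limit or range.

### The arm

A 6-joint arm with a two-finger parallel gripper is mounted at the origin on the work surface. World frame = base frame: x ahead of the robot, y to its left, z up, the work surface at z = 0. Lengths are in m, angles in degrees, forces in N, time in s.
With the tool pointing down it reaches from about 0.275 to 0.825 m from the base axis. Payload 5.2 kg.
Tool frame: the origin (TCP) lies at the very end of the fingers, on their centre line; the grasp point (between the pads) lies 19 mm behind it (bot.grasp_offset is the z of the grasp point in the tool frame, in m); z points along the fingers, y is the line along which they close (so a half turn about z gives the same grasp; the last joint's range is limited). The gripper opens to 93 mm and grips with 3 to 60 N. Pads are 15 mm wide; open, the fingers measure 128 mm over their backs; the gripper's body (75 mm by 188 mm) begins 65 mm behind the grasp point.
Start: joints at [60, 14.817, 87.949, -0, 77.235, -11.62], TCP at [0.173, 0.522, 0.219] pointing down, gripper open.
Joint ranges: [-179.93, 179.93], [-52.35, 119.4], [10.71, 147.94], [-69.91, 249.91], [12.55, 155.21], [-178.61, 178.61]. Speed limits (degrees/s): [147.25, 147.25, 180, 180, 180, 180].

### API

Orientations are given as a 3x3 rotation matrix whose columns are the frame's x, y, z axes.
In Python, from rig import monitor, vision, workorder, bot gives the robot as it stands. The module is installed in compiled form; this text tells all that it offers.
- The arm moves only by the tool servo_tool, never from a script. Its argument "series" is one flat list of numbers, 4 for each row, row after row: the shift along the tool's x, y, z normalised to -1 to 1, where 1 is 30 cm, then the turn about the tool's z normalised to -1 to 1, where 1 is pi rad. In form: [x, y, z, twist, x, y, z, twist, ...]. A call has 1 to 20 rows; each row is the pose to reach, as a shift and turn from the pose commanded when the call began, along the tool's axes at that moment, turning the shorter way round; what a row does not reach only later rows make up. A row lasts 1/8 s, in which the tool goes at most 62.5 mm and 10.7 degrees, less where a joint would pass 70% of its speed; a pose out of reach is approached as far as the arm can. A call with a number of a shift or a turn outside -1 to 1 is refused whole. A call with a gripper value outside its range is refused whole. "gripper" is the gripper command: -1 is fully open, 1 is shut, values between are in proportion, set as the call begins (left out, the last holds). The fingers move at their own pace and stop on an object; "force" is the grip in N (left out, the last holds). Time passes only in rows, so rows that repeat a pose let the fingers close. It gives the time, the measured TCP pose, the force, the opening and the grip force at its end, in the units of the state.
- monitor.observe(): the state, without advancing time (a new reading comes with each control period).
- vision.capture(name): name is "side" or "top" or "wrist"; returns the picture (400x640x3 uint8, red, green, blue); there is no depth.
- vision.camera_info(name): a dict with "camera_matrix" (3x3 intrinsics, pixels), "R" (3x3) and "t" (3): a world point X has camera coordinates R X + t. Camera axes: x right, y down, z forward; pixel columns grow to the right and rows downward; lengths in m; the calibration is good to about 2 mm. A picture is of the moment at which its call begins: read the wrist's pose just before it. camera_info takes no time and is no camera call; for the wrist camera it gives the pose at the moment of the call.
- workorder.job_done(): hands the job in; it is judged then, once.
The state is a dict: "time": time; "qpos": joint angles; "qvel": joint speeds; "tau": joint torques, N m; "tool_pos": TCP position; "tcp_rot": TCP orientation; "contact_force": force on the tool from outside, world axes, zero at the start; "moment": the same for the moment, N m; "width": opening from 0.0 (shut) to 1.0 (fully open); "grip_force": force on a finger pad.
Only numpy, scipy, OpenCV 4.12 (cv2) and the standard library are available. Lean on these libraries where they do the work, as an engineer would, in place of code of your own. Each camera call takes 0.05 s, during which the arm holds its last target. There are 200 camera calls.

## Working session

There is one attempt and no reset: what is moved stays moved. The work goes in short steps, Python scripts to look and compute and a tool call to move; the robot and the scene stay as the last step left them, time stands still between calls to the robot, and variables do not carry over. Pictures are saved under pics/ and viewed, at most 10 in all, crops included, and the job is handed in when it is done.

Besides the shell and the picture viewer there is one more tool, called after "Call:" by a JSON object that holds its "name" and its "arguments", one argument or row to a line. servo_tool: Moves the arm, as the interface text tells. Its arguments: {"type":"object","properties":{"series":{"type":"array"},"gripper":{"type":"number"},"force":{"type":"number"}},"required":["series"]}

```bash
mkdir -p pics
python3 - <<'E'
from rig import monitor, vision
import cv2,numpy as np
for n in ("top","side"):
    im=vision.capture(n); cv2.imwrite(f"pics/{n}0.png",cv2.resize(im[:,:,::-1],(800,500),interpolation=cv2.INTER_CUBIC)); cv2.imwrite(f"/tmp/{n}_raw.png",im[:,:,::-1])
    i=vision.camera_info(n); print(n,i["camera_matrix"],i["R"],i["t"])
s=monitor.observe(); print(s)
E
```

```text
top [[398.51910607   0.         315.46607353]
 [  0.         398.51910607 195.45365209]
 [  0.           0.           1.        ]] [[-0.02710767 -0.99962387 -0.00415743]
 [-0.99721326  0.027331   -0.06941701]
 [ 0.06950452  0.00226411 -0.99757907]] [-0.04933939  0.4612795   1.17434187]
side [[375.83175261   0.         324.14050565]
 [  0.         375.83175261 198.70965943]
 [  0.           0.           1.        ]] [[ 0.97149155 -0.23680971  0.01119463]
 [-0.18055557 -0.76966297 -0.61238762]
 [ 0.15363543  0.59290815 -0.79047839]] [-0.48879127  0.08904788  1.31634165]
{'time': 0.1, 'qpos': array([ 6.00002546e+01,  1.48561707e+01,  8.80054788e+01,  7.61485192e-04,
        7.72338612e+01, -1.16210823e+01]), 'qvel': array([-0.08118312, -0.07577433, -0.14063858,  0.01721985,  0.12638314,
        0.06287974]), 'tau': array([ 1.89851919e-03, -4.38210297e+01, -2.84647197e+01,  7.18863308e-02,
        3.61961802e-02, -2.94755512e-05]), 'tool_pos': array([0.1731475 , 0.52151456, 0.21788592]), 'tcp_rot': array([[-9.48992416e-01,  3.15297764e-01, -8.44706365e-04],
       [ 3.15298703e-01,  9.48991392e-01, -1.43716538e-03],
       [ 3.48484038e-04, -1.63019387e-03, -9.99998611e-01]]), 'contact_force': array([-0.78822094,  0.14345754,  0.52097664]), 'moment': array([-6.23773682e-05, -6.08789665e-03, -6.43118168e-03]), 'grip_force': 0.0, 'width': 0.9985156111876186}
```

View pics/top0.png

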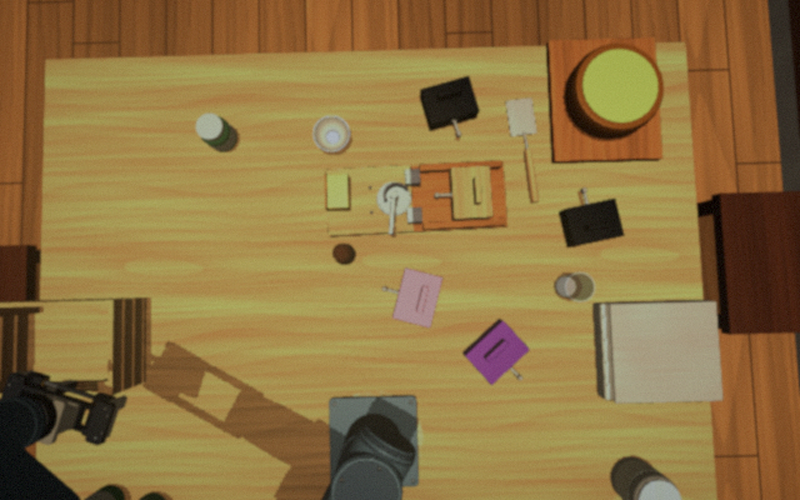

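View pics/side0.png

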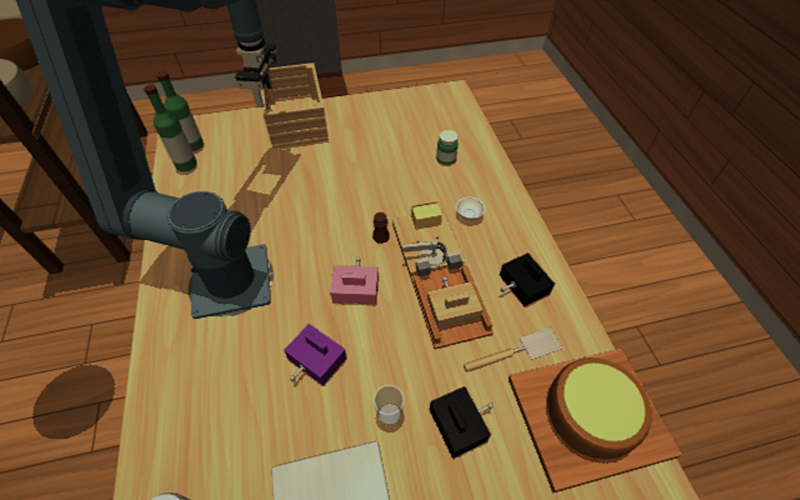

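Top view at 800 px: the look-alikes are black at (449,102) and (591,222), pink at (417,297) and purple at (496,350). The pale block at (470,192), in the channel with its stud towards the cam at (395,197), fits the description. I'll confirm it in an enlarged crop.

```bash
python3 - <<'E'
import cv2
im=cv2.imread("/tmp/top_raw.png")[120:200,255:415]
cv2.imwrite("pics/topcrop.png",cv2.resize(im,(800,400),interpolation=cv2.INTER_CUBIC))
E
cat > h.py <<'E'
import numpy as np
from rig import vision
def ray(n,uv,z,info=None):
    i=info or vision.camera_info(n); K,R,t=map(np.array,(i["camera_matrix"],i["R"],i["t"]))
    d=R.T@np.linalg.solve(K,[uv[0],uv[1],1.]); c=-R.T@t
    return c+d*(z-c[2])/d[2]
def proj(n,X,info=None):
    i=info or vision.camera_info(n); K,R,t=map(np.array,(i["camera_matrix"],i["R"],i["t"]))
    p=K@(R@np.array(X)+t); return p[:2]/p[2]
E
```

```text
(no output)
```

View pics/topcrop.png

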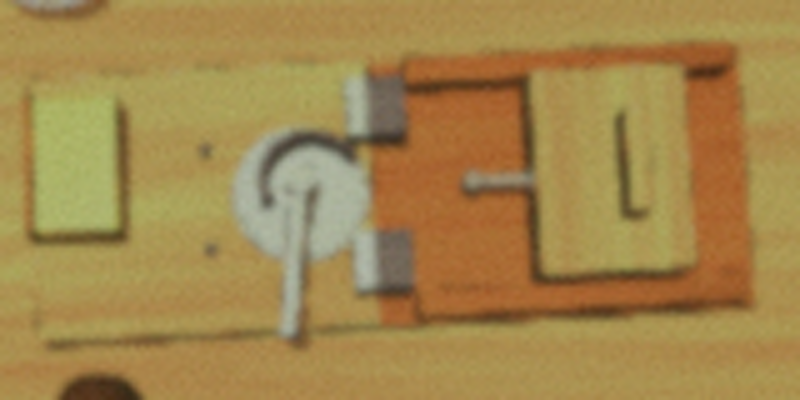

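The crop shows the pale block in the channel. Its stud head is at (470,182), its fin around (637,160), the cam disc centre near (303,193) and the lever end at (290,338), pointing to the robot. The pads are at (380,107) and (385,262). This is the right piece.

Run:
```python
from h import *
r=lambda u,v,z:ray("top",(255+u/5,120+v/5),z).round(4)
P=dict(fin=r(637,161,.097),head=r(470,182,.055),front=r(530,172,.064),rear=r(690,168,.064),cam=r(303,193,.05),levend=r(290,340,.084),levroot=r(305,188,.084),levmid=r(298,262,.084),
mA=r(45,345,.028),mB=r(385,325,.028),mC=r(30,80,.028),mD=r(365,65,.028),bA=r(420,320,.038),bB=r(750,303,.038),bC=r(405,58,.038),bD=r(735,45,.038),cheeseR=r(120,165,.073),blkTL=r(530,72,.064),blkBL=r(540,275,.064),blkTR=r(685,65,.064),blkBR=r(693,265,.064))
for k,v in P.items(): print(k,v)
for a,b in(("mB","mA"),("mD","mC"),("bB","bA"),("bD","bC"),("blkTR","blkTL"),("blkBR","blkBL")):
    d=P[b]-P[a]; print(a,b,np.degrees(np.arctan2(d[1],d[0])).round(2))
i=vision.camera_info("wrist"); print(i)
```

```text
fin [ 0.5704 -0.2528  0.097 ]
head [ 0.5681 -0.1625  0.055 ]
front [ 0.5715 -0.1965  0.064 ]
rear [ 0.5713 -0.2889  0.064 ]
cam [ 0.5652 -0.0653  0.05  ]
levend [ 0.4763 -0.0557  0.084 ]
levroot [ 0.5625 -0.0665  0.084 ]
levmid [ 0.5204 -0.0614  0.084 ]
mA [0.4822 0.0899 0.028 ]
mB [ 0.4886 -0.1117  0.028 ]
mC [0.6415 0.096  0.028 ]
mD [ 0.6449 -0.1044  0.028 ]
bA [ 0.49   -0.1319  0.038 ]
bB [ 0.4947 -0.3259  0.038 ]
bC [ 0.6462 -0.1279  0.038 ]
bD [ 0.6485 -0.3236  0.038 ]
cheeseR [0.5806 0.0391 0.073 ]
blkTL [ 0.6299 -0.1986  0.064 ]
blkBL [ 0.5116 -0.2002  0.064 ]
blkTR [ 0.6315 -0.2884  0.064 ]
blkBR [ 0.5149 -0.2883  0.064 ]
mB mA 91.82
mD mC 90.97
bB bA 91.39
bD bC 90.67
blkTR blkTL 91.02
blkBR blkBL 92.15
{'camera_matrix': array([[294.95259681,   0.        , 324.7545834 ],
       [  0.        , 294.95259681, 198.26079079],
       [  0.        ,   0.        ,   1.        ]]), 'R': array([[ 0.31511379,  0.94905301, -0.00129786],
       [ 0.92126866, -0.3055595 ,  0.2406189 ],
       [ 0.22796352, -0.07701801, -0.9706188 ]]), 't': array([-0.54879453, -0.02721145,  0.38949816])}
```

Call:
{"name": "servo_tool", "arguments": {
  "series": [-0.231,-0.696,0,0.39,-0.231,-0.696,0,0.39,-0.231,-0.696,0,0.39,-0.231,-0.696,0,0.39,-0.231,-0.696,0,0.39,-0.231,-0.696,0,0.39,-0.231,-0.696,0,0.39,-0.231,-0.696,0,0.39],
  "gripper": 1
}}

```text
time: 1.1
tool_pos: [0.1732, 0.3017, 0.2185]
tcp_rot: [[-0.026, 1.0, -0.0], [1.0, 0.026, -0.0], [-0.0, -0.0, -1.0]]
contact_force: [0.5, 0.3, -0.9]
width: 0.188
grip_force: 0.0
```

Call:
{"name": "servo_tool", "arguments": {
  "series": [-0.977,0.637,0,0,-0.977,0.637,0,0,-0.977,0.637,0,0,-0.977,0.637,0,0,-0.977,0.637,0,0,-0.977,0.637,0,0,-0.977,0.637,0,0]
}}

```text
time: 1.98
tool_pos: [0.3727, 0.0117, 0.2183]
tcp_rot: [[-0.023, 1.0, -0.001], [1.0, 0.023, -0.0], [-0.0, -0.001, -1.0]]
contact_force: [0.2, 0.1, 0.1]
width: 0.005
grip_force: 0.0
```

Call:
{"name": "servo_tool", "arguments": {
  "series": [-0.977,0.637,0,0,-0.977,0.637,0,0,-0.977,0.637,0,0,-0.977,0.637,0,0,-0.977,0.637,0,0,-0.977,0.637,0,0,-0.977,0.637,0,0,-0.977,0.637,0,0]
}}

```text
time: 2.98
tool_pos: [0.5695, -0.2727, 0.2182]
tcp_rot: [[-0.027, 1.0, -0.001], [1.0, 0.027, 0.002], [0.002, -0.001, -1.0]]
contact_force: [0.0, -0.1, -0.3]
width: 0.004
grip_force: 0.0
```

Run:
```python
from h import *
from rig import monitor
import cv2
s=monitor.observe(); i=vision.camera_info("wrist"); im=vision.capture("wrist")
print(s["tool_pos"],s["tcp_rot"],s["qpos"]); np.savez("/tmp/w1.npz",K=i["camera_matrix"],R=i["R"],t=i["t"])
for n,X in dict(fin=(.5704,-.2528,.097),cam=(.565,-.065,.084),head=(.568,-.1625,.055),le=(.4763,-.0557,.084)).items(): print(n,proj("wrist",X,i)*1.25)
cv2.imwrite("pics/w1.png",cv2.resize(im[:,:,::-1],(800,500),interpolation=cv2.INTER_CUBIC))
```

```text
[ 0.56949633 -0.27269969  0.2181931 ] [[-0.02668828  0.99964282 -0.00140297]
 [ 0.99964254  0.02669045  0.00155146]
 [ 0.00158835 -0.00136107 -0.99999781]] [-3.57084889e+01  2.33156627e+01  7.58692255e+01  2.55824011e-02
  8.09322675e+01 -3.72419177e+01]
fin [409.37448672 217.35306828]
cam [409.34912441 -52.05556436]
head [409.30412053 102.61827494]
le [281.51085001 -71.60296383]
```

View pics/w1.png

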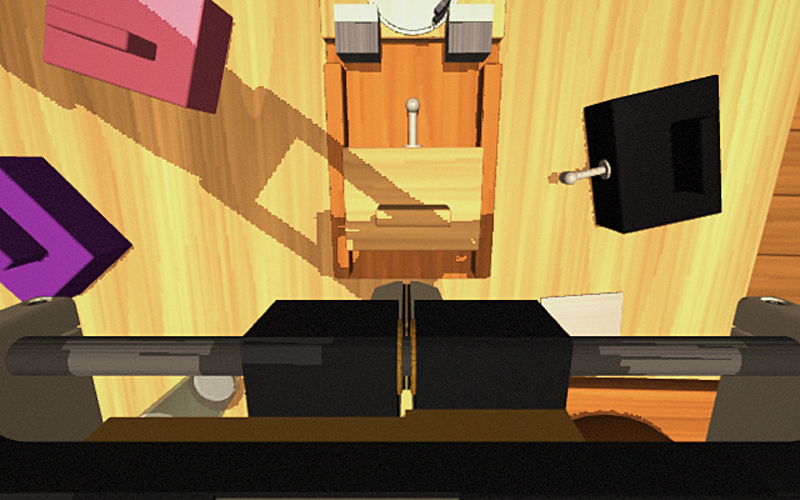

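The fin top is at about (413,212) and the stud head at (412,103), both within 2 mm of the prediction. I'll go down behind the fin.

Call:
{"name": "servo_tool", "arguments": {
  "series": [-0.01,0.007,0.15,0,-0.01,0.007,0.3,0,-0.01,0.007,0.4,0,-0.01,0.007,0.44,0,-0.01,0.007,0.48,0,-0.01,0.007,0.48,0,-0.01,0.007,0.48,0]
}}

```text
time: 3.9
tool_pos: [0.5727, -0.278, 0.0759]
tcp_rot: [[-0.025, 1.0, 0.002], [1.0, 0.025, -0.001], [-0.001, 0.002, -1.0]]
contact_force: [-0.3, -0.4, -0.2]
width: 0.001
grip_force: 0.0
```

Call:
{"name": "servo_tool", "arguments": {
  "series": [0.02,0,0,0,0.04,0,0,0,0.04,0,0,0]
}}

```text
time: 4.28
tool_pos: [0.5721, -0.2653, 0.0752]
tcp_rot: [[-0.025, 1.0, 0.001], [1.0, 0.025, -0.001], [-0.001, 0.001, -1.0]]
contact_force: [1.0, -0.8, 0.4]
width: 0.006
grip_force: 0.4
```

Call:
{"name": "servo_tool", "arguments": {
  "series": [0.03,0,0,0,0.06,0,0,0,0.06,0,0,0]
}}

```text
time: 4.65
tool_pos: [0.5713, -0.2462, 0.0747]
tcp_rot: [[-0.026, 1.0, -0.0], [1.0, 0.026, 0.001], [0.001, -0.0, -1.0]]
contact_force: [-0.6, -0.2, 0.9]
width: 0.003
grip_force: 0.2
```

Call:
{"name": "servo_tool", "arguments": {
  "series": [0.04,0,0,0,0.08,0,0,0,0.11,0,0,0]
}}

```text
time: 5.03
tool_pos: [0.5704, -0.2136, 0.0745]
tcp_rot: [[-0.025, 1.0, -0.0], [1.0, 0.025, 0.0], [0.0, -0.0, -1.0]]
contact_force: [-0.3, -2.6, 1.0]
width: 0.005
grip_force: 1.7
```

Call:
{"name": "servo_tool", "arguments": {
  "series": [0.01,0,0,0,0.02,0,0,0]
}}

```text
time: 5.28
tool_pos: [0.5703, -0.2083, 0.0745]
tcp_rot: [[-0.025, 1.0, -0.0], [1.0, 0.025, 0.0], [0.0, -0.0, -1.0]]
contact_force: [-0.9, -3.8, 0.4]
width: 0.006
grip_force: 1.6
```

Run:
```python
from h import *
from rig import monitor
import cv2
s=monitor.observe(); i=vision.camera_info("wrist"); im=vision.capture("wrist")
print(s["tool_pos"],s["contact_force"]); np.savez("/tmp/w2.npz",K=i["camera_matrix"],R=i["R"],t=i["t"])
for n,X in dict(cam=(.565,-.065,.084),le=(.4763,-.0557,.084),face=(.57,s["tool_pos"][1]+.0145+.055,.064)).items(): print(n,proj("wrist",X,i)*1.25)
cv2.imwrite("pics/w2.png",cv2.resize(im[:,:,::-1],(800,500),interpolation=cv2.INTER_CUBIC))
```

```text
[ 0.57032134 -0.20832261  0.0745374 ] [-0.9199591  -3.78023758  0.36473109]
cam [404.0077646 -63.3364904]
le [ 154.31785227 -101.41641659]
face [411.25358715 149.28470268]
```

View pics/w2.png

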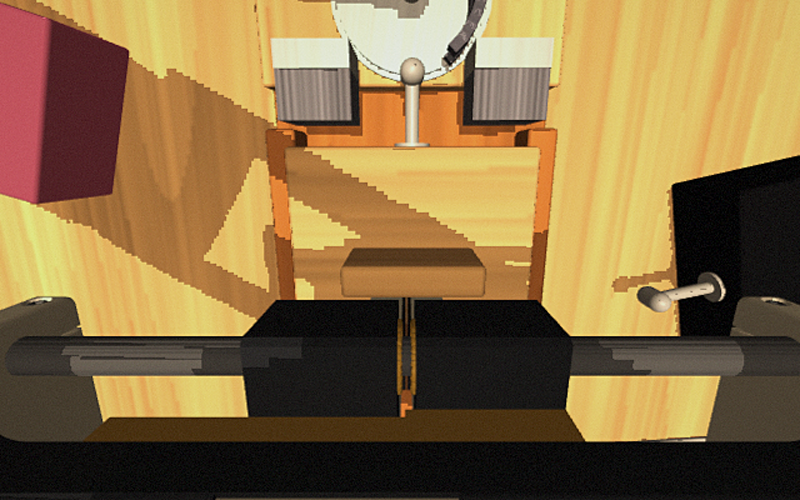

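The block is sliding at about 3 N. Its face edge is at v≈147, just short of the pads at v≈125, and the head is at (412,70). I'll push on in small steps and read the force after each one.

Call:
{"name": "servo_tool", "arguments": {
  "series": [0.01,0,0,0,0.02,0,0,0]
}}

```text
time: 5.58
tool_pos: [0.5702, -0.2026, 0.0746]
tcp_rot: [[-0.024, 1.0, -0.0], [1.0, 0.024, 0.0], [0.0, -0.0, -1.0]]
contact_force: [-0.1, -3.3, -0.2]
width: 0.004
grip_force: 1.5
```

Call:
{"name": "servo_tool", "arguments": {
  "series": [0.01,0,0,0,0.01,0,0,0]
}}

```text
time: 5.82
tool_pos: [0.5701, -0.199, 0.0745]
tcp_rot: [[-0.025, 1.0, -0.0], [1.0, 0.025, 0.001], [0.001, -0.0, -1.0]]
contact_force: [0.1, -1.4, -0.0]
width: 0.007
grip_force: 0.6
```

Call:
{"name": "servo_tool", "arguments": {
  "series": [0.01,0,0,0,0.01,0,0,0]
}}

```text
time: 6.08
tool_pos: [0.5701, -0.1962, 0.0746]
tcp_rot: [[-0.025, 1.0, -0.0], [1.0, 0.025, 0.0], [0.0, -0.0, -1.0]]
contact_force: [-0.1, -2.3, -0.7]
width: 0.009
grip_force: 0.8
```

Call:
{"name": "servo_tool", "arguments": {
  "series": [0.01,0,0,0,0.01,0,0,0]
}}

```text
time: 6.32
tool_pos: [0.5701, -0.1933, 0.0747]
tcp_rot: [[-0.025, 1.0, 0.0], [1.0, 0.025, 0.0], [0.0, 0.0, -1.0]]
contact_force: [0.4, -2.6, 0.5]
width: 0.007
grip_force: 1.0
```

Call:
{"name": "servo_tool", "arguments": {
  "series": [0.01,0,0,0,0.01,0,0,0]
}}

```text
time: 6.58
tool_pos: [0.5701, -0.1909, 0.0747]
tcp_rot: [[-0.025, 1.0, 0.0], [1.0, 0.025, -0.001], [-0.001, 0.0, -1.0]]
contact_force: [0.0, -4.6, -0.8]
width: 0.009
grip_force: 2.3
```

Call:
{"name": "servo_tool", "arguments": {
  "series": [0.008,0,0,0,0.008,0,0,0]
}}

```text
time: 6.82
tool_pos: [0.5701, -0.1903, 0.0752]
tcp_rot: [[-0.025, 1.0, 0.001], [1.0, 0.025, -0.004], [-0.004, 0.001, -1.0]]
contact_force: [-0.6, -9.7, 1.0]
width: 0.003
grip_force: 4.9
```

Call:
{"name": "servo_tool", "arguments": {
  "series": [0.006,0,0,0,0.006,0,0,0]
}}

```text
time: 7.08
tool_pos: [0.5702, -0.1899, 0.0756]
tcp_rot: [[-0.025, 1.0, 0.001], [1.0, 0.025, -0.006], [-0.006, 0.001, -1.0]]
contact_force: [-2.6, -12.3, 1.7]
width: 0.002
grip_force: 6.8
```

The piece is firm at TCP y≈-0.190 and the force has jumped to 12 N. The head should be about 20 mm from the axis. I'll back off, rise and look.

Call:
{"name": "servo_tool", "arguments": {
  "series": [-0.02,0,0,0,-0.035,0,0,0,-0.035,0,-0.15,0,-0.035,0,-0.33,0,0.06,-0.1,-0.5,0,0.1,-0.1,-0.5,0,0.1,-0.1,-0.5,0,0.1,-0.1,-0.5,0]
}}

```text
time: 8.07
tool_pos: [0.5387, -0.1568, 0.2229]
tcp_rot: [[-0.025, 1.0, -0.003], [1.0, 0.025, 0.001], [0.002, -0.003, -1.0]]
contact_force: [0.9, -0.1, -0.2]
width: 0.006
grip_force: 0.0
```

Run:
```python
from h import *
from rig import monitor
import cv2
s=monitor.observe(); i=vision.camera_info("wrist"); im=vision.capture("wrist")
print(s["tool_pos"],s["contact_force"]); np.savez("/tmp/w3.npz",camera_matrix=i["camera_matrix"],R=i["R"],t=i["t"])
for n,X in dict(cam=(.565,-.065,.084),le=(.4763,-.0557,.084),head=(.57,-.0855,.055)).items(): print(n,proj("wrist",X,i)*1.25)
cv2.imwrite("pics/w3.png",cv2.resize(im[:,:,::-1],(800,500),interpolation=cv2.INTER_CUBIC))
```

```text
[ 0.53873053 -0.15682341  0.22285954] [ 0.89929296 -0.11665204 -0.15882973]
cam [444.20294464 124.0182042 ]
le [331.09909168 108.47684541]
head [445.50830257 151.61638713]
```

View pics/w3.png

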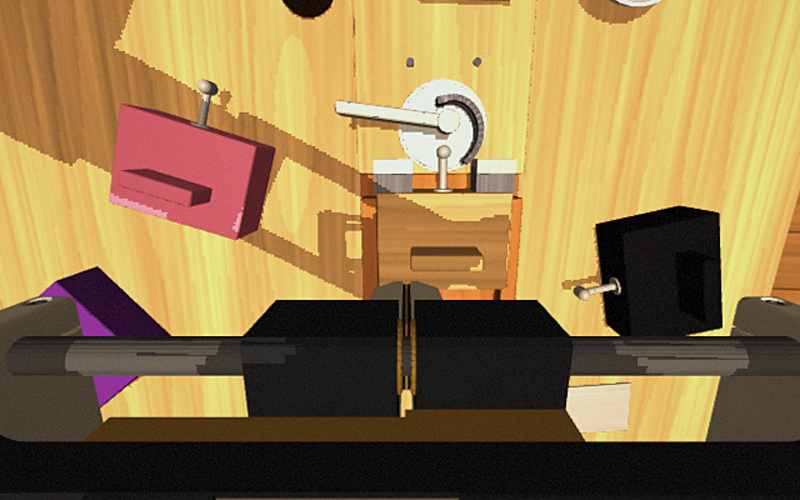

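The stud head is at (444,152), inside the mouth. The hub is at (450,121) and the lever runs to (336,106). I'll turn these into positions.

Run:
```python
from h import *
i=np.load("/tmp/w3.npz"); r=lambda u,v,z:ray("",(u/1.25,v/1.25),z,i)
hub=r(450,121,.086); le=r(336,106,.084); hd=r(444,152,.055); print(hub,le,hd,np.linalg.norm((hub-hd)[:2]))
print("disc",r(444,125,.035)); d=le-hub; print(np.hypot(*d[:2]),np.degrees(np.arctan2(d[1],d[0])))
print("padL",r(374,160,.064),r(412,160,.064),r(374,192,.064))
```

```text
[ 0.56921814 -0.06281907  0.086     ] [ 0.48015853 -0.05378665  0.084     ] [ 0.5686958  -0.08585847  0.055     ] 0.023045314339793187
disc [ 0.56942194 -0.06172289  0.035     ]
0.08951648081024594 174.20886480969475
padL [ 0.50817608 -0.09414458  0.064     ] [ 0.54074995 -0.09331627  0.064     ] [ 0.50830188 -0.12139685  0.064     ]
```

Call:
{"name": "servo_tool", "arguments": {
  "series": [0.24,-0.148,0,-0.46,0.24,-0.148,0,-0.46,0.24,-0.148,0,-0.46,0.24,-0.148,0,-0.46,0.24,-0.148,0,-0.46,0.24,-0.148,0,-0.46,0.24,-0.148,0,-0.46,0.24,-0.148,0,-0.46,0.24,-0.148,0.2,-0.46,0.24,-0.148,0.25,-0.46,0.24,-0.148,0.25,-0.46]
}}

```text
time: 9.5
tool_pos: [0.4922, -0.0862, 0.1485]
tcp_rot: [[-0.995, 0.101, -0.004], [0.101, 0.995, 0.002], [0.004, 0.001, -1.0]]
contact_force: [-0.7, -0.6, 0.1]
width: 0.007
grip_force: 0.0
```

Call:
{"name": "servo_tool", "arguments": {
  "series": [0,0,0.12,0,0,0,0.22,0,0,0,0.275,0,0,0,0.275,0,0,0,0.275,0]
}}

```text
time: 10.12
tool_pos: [0.4944, -0.0868, 0.0688]
tcp_rot: [[-0.995, 0.101, 0.003], [0.101, 0.995, -0.001], [-0.003, -0.001, -1.0]]
contact_force: [0.1, -0.1, 0.6]
width: 0.009
grip_force: 0.0
```

Call:
{"name": "servo_tool", "arguments": {
  "series": [0,0.015,0,0,0,0.028,0,0,0,0.028,0,0]
}}

```text
time: 10.5
tool_pos: [0.4939, -0.0775, 0.0675]
tcp_rot: [[-0.995, 0.1, 0.001], [0.1, 0.995, -0.0], [-0.001, -0.0, -1.0]]
contact_force: [-0.2, 0.3, -0.2]
width: 0.0
grip_force: 0.0
```

Call:
{"name": "servo_tool", "arguments": {
  "series": [0.0056,0.0218,0,0.0278,0.0093,0.044,0,0.0556,0.0093,0.044,0,0.0556]
}}

```text
time: 10.88
tool_pos: [0.4924, -0.0642, 0.0673]
tcp_rot: [[-0.963, 0.271, 0.0], [0.271, 0.963, -0.0], [-0.0, -0.0, -1.0]]
contact_force: [0.7, -0.3, 0.8]
width: 0.007
grip_force: 0.0
```

Call:
{"name": "servo_tool", "arguments": {
  "series": [0.0056,0.0218,0,0.0278,0.0093,0.044,0,0.0556,0.011,0.0664,0,0.0833,0.011,0.0664,0,0.0833]
}}

```text
time: 11.38
tool_pos: [0.4946, -0.0443, 0.0672]
tcp_rot: [[-0.861, 0.509, -0.0], [0.509, 0.861, 0.0], [0.0, 0.0, -1.0]]
contact_force: [-0.4, 0.3, 0.2]
width: 0.006
grip_force: 0.0
```

Call:
{"name": "servo_tool", "arguments": {
  "series": [0.0056,0.0218,0,0.0278,0.0093,0.044,0,0.0556,0.0093,0.044,0,0.0556]
}}

```text
time: 11.75
tool_pos: [0.499, -0.0317, 0.0671]
tcp_rot: [[-0.759, 0.651, -0.0], [0.651, 0.759, -0.0], [0.0, -0.0, -1.0]]
contact_force: [0.1, 0.1, 0.1]
width: 0.009
grip_force: 0.0
```

```bash
cat > lev.py <<'E'
from h import *
from rig import monitor
s=monitor.observe(); C=np.array([.569,-.063]); R=s["tcp_rot"]; d=s["tool_pos"][:2]-C
x,y=R[:2,0],R[:2,1]; yaw=np.degrees(np.arctan2(x[1],x[0]))
print("radial mm",1e3*d@x,"tang mm",1e3*d@y,"yaw",yaw,"turn",np.radians(181.4-yaw),"F tang",s["contact_force"][:2]@y,"F rad",s["contact_force"][:2]@x,"t",s["time"])
E
python3 lev.py
```

```text
radial mm 73.56359251798615 tang mm -21.785985196649783 yaw 139.41553040034572 turn 0.7327672292174329 F tang 0.1389002287335529 F rad -0.05961277654101876 t 11.75
```

Run:
```python
from h import *
import cv2
im=vision.capture("side"); u,v=proj("side",(.53,-.05,.07)).astype(int); print(u,v)
c=im[v-50:v+50,u-70:u+70,::-1]; cv2.imwrite("pics/s1.png",cv2.resize(c,(784,560),interpolation=cv2.INTER_CUBIC))
```

```text
335 195
```

View pics/s1.png

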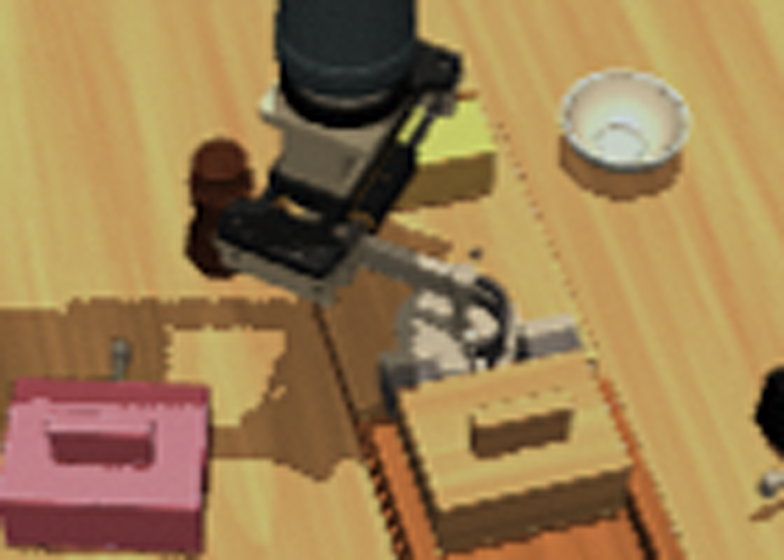

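The lever follows the finger; it lies from (360,240) to the hub at (480,310), and the wall is sweeping round behind the stud. Force is still near zero, so I'll continue.

Call:
{"name": "servo_tool", "arguments": {
  "series": [0.0056,0.0218,0,0.0278,0.0093,0.044,0,0.0556,0.0093,0.044,0,0.0556]
}}

```text
time: 12.18
tool_pos: [0.5055, -0.0199, 0.0671]
tcp_rot: [[-0.635, 0.773, -0.0], [0.773, 0.635, -0.0], [0.0, -0.0, -1.0]]
contact_force: [0.3, 0.5, -0.2]
width: 0.005
grip_force: 0.0
```

Call:
{"name": "servo_tool", "arguments": {
  "series": [0.0056,0.0218,0,0.0278,0.0093,0.044,0,0.0556,0.0093,0.044,0,0.0556]
}}

```text
time: 12.55
tool_pos: [0.514, -0.0095, 0.0671]
tcp_rot: [[-0.491, 0.871, 0.0], [0.871, 0.491, 0.0], [-0.0, 0.0, -1.0]]
contact_force: [0.2, -0.4, 0.2]
width: 0.007
grip_force: 0.0
```

```bash
python3 lev.py
```

```text
radial mm 73.65216193301353 tang mm -21.653134461270827 yaw 119.41270274920082 turn 1.081882431438875 F tang -0.036867746908668786 F rad -0.43824930595555384 t 12.55
```

Call:
{"name": "servo_tool", "arguments": {
  "series": [0.0056,0.0218,0,0.0278,0.0056,0.0218,0,0.0278]
}}

```text
time: 12.8
tool_pos: [0.5188, -0.0048, 0.0671]
tcp_rot: [[-0.413, 0.911, 0.0], [0.911, 0.413, 0.0], [-0.0, 0.0, -1.0]]
contact_force: [0.6, -0.4, 0.5]
width: 0.006
grip_force: 0.0
```

Call:
{"name": "servo_tool", "arguments": {
  "series": [0.0056,0.0218,0,0.0278,0.0056,0.0218,0,0.0278]
}}

```text
time: 13.05
tool_pos: [0.5241, -0.0006, 0.0671]
tcp_rot: [[-0.333, 0.943, 0.0], [0.943, 0.333, -0.0], [-0.0, 0.0, -1.0]]
contact_force: [-0.3, -0.1, 0.5]
width: 0.003
grip_force: 0.0
```

```bash
python3 lev.py
```

```text
radial mm 73.7771969529667 tang mm -21.617622865947258 yaw 109.42069240646721 turn 1.2562759108129036 F tang -0.28980787308003314 F rad 0.0032551082291190476 t 13.05
```

Call:
{"name": "servo_tool", "arguments": {
  "series": [0.0056,0.0218,0,0.0278,0.0056,0.0218,0,0.0278]
}}

```text
time: 13.3
tool_pos: [0.5297, 0.0031, 0.0671]
tcp_rot: [[-0.249, 0.969, 0.0], [0.969, 0.249, -0.0], [-0.0, 0.0, -1.0]]
contact_force: [-0.1, -0.8, -1.4]
width: 0.004
grip_force: 0.0
```

Call:
{"name": "servo_tool", "arguments": {
  "series": [0.0056,0.0218,0,0.0278,0.0056,0.0218,0,0.0278]
}}

```text
time: 13.55
tool_pos: [0.5356, 0.0064, 0.0671]
tcp_rot: [[-0.164, 0.987, 0.0], [0.987, 0.164, -0.0], [-0.0, 0.0, -1.0]]
contact_force: [-0.3, -0.8, 0.3]
width: 0.006
grip_force: 0.0
```

```bash
python3 lev.py
```

```text
radial mm 73.91440178750244 tang mm -21.572374569655175 yaw 99.41464463259476 turn 1.430914389578827 F tang -0.3714978671169067 F rad -0.7048750025198568 t 13.55
```

Call:
{"name": "servo_tool", "arguments": {
  "series": [0.0056,0.0218,0,0.0278,0.0056,0.0218,0,0.0278]
}}

```text
time: 13.8
tool_pos: [0.5418, 0.0091, 0.0671]
tcp_rot: [[-0.077, 0.997, 0.0], [0.997, 0.077, -0.0], [-0.0, 0.0, -1.0]]
contact_force: [-0.8, -0.2, -0.4]
width: 0.005
grip_force: 0.0
```

Call:
{"name": "servo_tool", "arguments": {
  "series": [0.0056,0.0218,0,0.0278,0.0056,0.0218,0,0.0278]
}}

```text
time: 14.05
tool_pos: [0.5481, 0.0112, 0.0671]
tcp_rot: [[0.01, 1.0, 0.0], [1.0, -0.01, -0.0], [-0.0, 0.0, -1.0]]
contact_force: [-0.5, -0.4, -0.5]
width: 0.004
grip_force: 0.0
```

```bash
python3 lev.py
```

```text
radial mm 74.01317959975677 tang mm -21.634401459570213 yaw 89.40298376503273 turn 1.6056508353108563 F tang -0.48737459108833203 F rad -0.432410156375065 t 14.05
```

Call:
{"name": "servo_tool", "arguments": {
  "series": [0.0056,0.0218,0,0.0278,0.0056,0.0218,0,0.0278]
}}

```text
time: 14.3
tool_pos: [0.5545, 0.0128, 0.067]
tcp_rot: [[0.098, 0.995, -0.0], [0.995, -0.098, -0.0], [-0.0, -0.0, -1.0]]
contact_force: [-1.0, -0.3, 1.3]
width: 0.002
grip_force: 0.5
```

Call:
{"name": "servo_tool", "arguments": {
  "series": [0.0056,0.0218,0,0.0278,0.0056,0.0218,0,0.0278]
}}

```text
time: 14.55
tool_pos: [0.5614, 0.0138, 0.0671]
tcp_rot: [[0.184, 0.983, 0.0], [0.983, -0.184, -0.0], [-0.0, 0.0, -1.0]]
contact_force: [-0.5, -0.7, 0.3]
width: 0.007
grip_force: 0.3
```

```bash
python3 lev.py
```

```text
radial mm 74.13450256516407 tang mm -21.632536173174294 yaw 79.39387653231948 turn 1.7803427117068809 F tang -0.3701243104956494 F rad -0.7390445391530747 t 14.55
```

Call:
{"name": "servo_tool", "arguments": {
  "series": [0.0056,0.0218,0,0.0278,0.0056,0.0218,0,0.0278]
}}

```text
time: 14.8
tool_pos: [0.5678, 0.0143, 0.0671]
tcp_rot: [[0.269, 0.963, -0.001], [0.963, -0.269, -0.0], [-0.0, -0.0, -1.0]]
contact_force: [-1.0, -0.7, 0.1]
width: 0.008
grip_force: 0.7
```

Call:
{"name": "servo_tool", "arguments": {
  "series": [0.0056,0.0218,0,0.0278,0.0056,0.0218,0,0.0278]
}}

```text
time: 15.05
tool_pos: [0.5738, 0.0143, 0.067]
tcp_rot: [[0.353, 0.936, -0.002], [0.936, -0.353, 0.0], [-0.001, -0.002, -1.0]]
contact_force: [-3.6, -0.3, 2.2]
width: 0.007
grip_force: 1.8
```

```bash
python3 lev.py
```

```text
radial mm 73.99594759379607 tang mm -22.770975314614976 yaw 69.35868515675682 turn 1.9554898422781881 F tang -3.3052212595796537 F rad -1.5198980507019175 t 15.05
```

The lever is coming up firm at 3.3 N tangentially, so I'll take smaller steps now.

Call:
{"name": "servo_tool", "arguments": {
  "series": [0.0023,0.0087,0,0.0111,0.0046,0.0174,0,0.0222,0.0046,0.0174,0,0.0222,0.0046,0.0174,0,0.0222]
}}

```text
time: 15.55
tool_pos: [0.5781, 0.0141, 0.067]
tcp_rot: [[0.417, 0.909, -0.004], [0.909, -0.417, 0.001], [-0.001, -0.004, -1.0]]
contact_force: [-7.8, 1.6, 5.9]
width: 0.006
grip_force: 4.0
```

```bash
python3 lev.py
```

```text
radial mm 73.87500345028316 tang mm -23.93425543470167 yaw 65.34629035374098 turn 2.025519342480724 F tang -7.779984839156479 F rad -1.8456757149495322 t 15.55
```

Call:
{"name": "servo_tool", "arguments": {
  "series": [0,-0.01,0,0,0,-0.025,0,0,0,-0.025,0,0,0,-0.025,-0.15,0,0,-0.025,-0.3,0,0,-0.025,-0.5,0,0,-0.025,-0.5,0,0,-0.025,-0.5,0]
}}

```text
time: 16.55
tool_pos: [0.5735, 0.0168, 0.2169]
tcp_rot: [[0.42, 0.908, 0.0], [0.908, -0.42, -0.0], [0.0, 0.0, -1.0]]
contact_force: [-0.1, 0.5, -0.3]
width: 0.007
grip_force: 0.0
```

Run:
```python
from h import *
from rig import monitor
import cv2
s=monitor.observe(); i=vision.camera_info("wrist"); im=vision.capture("wrist"); print(s["contact_force"],s["tool_pos"])
np.savez("/tmp/w4.npz",camera_matrix=i["camera_matrix"],R=i["R"],t=i["t"])
t=vision.capture("top")[120:200,255:415,::-1]
a=cv2.resize(im[:,:,::-1],(560,350)); b=cv2.resize(t,(480,240),interpolation=cv2.INTER_CUBIC)
o=np.zeros((600,560,3),np.uint8); o[:350]=a; o[355:595,:480]=b; cv2.imwrite("pics/e1.png",o)
for n,X in dict(hub=(.569,-.063,.086),head=(.5687,-.0855,.055)).items(): print(n,proj("",X,i)*.875)
```

```text
[-0.12680617  0.52813085 -0.34292287] [0.57349669 0.01681132 0.21688526]
hub [308.48629772 225.17863515]
head [312.74201409 229.10853464]
```

View pics/e1.png

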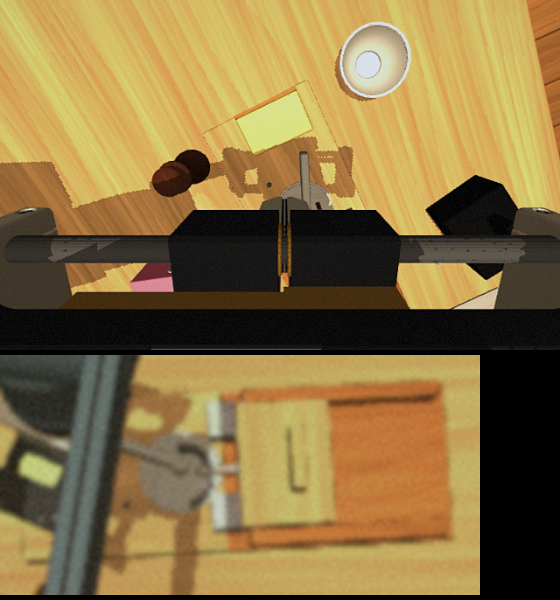

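The lever stayed where I left it, drawn to about 2.0 rad: (305,155) to (300,195) in the wrist view. The end piece is up against the pads, the mill, dish and cheese are where they were, and the gripper is clear.

```bash
python3 -c "
from rig import workorder
print(workorder.job_done())"
```

```text
the job is handed in; nothing more can be done
None
```

The end piece is pushed up to the firm core, and the cam lever is turned to about 2.0 rad and let go. Its last push read about 8 N, above the 5–7 N target but under the 9 N damage limit; the job is handed in with no verdict returned.

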